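# Pull the red cap off its insulator with the fork puller

### The arm

A 6-joint arm with a two-finger parallel gripper is mounted at the origin on the work surface. World frame = base frame: x ahead of the robot, y to its left, z up, the work surface at z = 0. Lengths are in m, angles in rad, forces in N, time in s.
With the tool pointing down it reaches from about 0.225 to 0.875 m from the base axis. Payload 3.4 kg.
Tool frame: the origin (TCP) lies at the very end of the fingers, on their centre line; the grasp point (between the pads) lies 19 mm behind it; z points along the fingers, y is the direction in which the jaws open and shut (so a half turn about z gives the same grasp; the last joint's range is limited). The gripper opens to 85 mm and grips with 20 to 120 N. Pads are 22 mm wide; open, the fingers measure 114 mm over their backs; the gripper's body (76 mm by 85 mm) begins 54 mm behind the grasp point. The pads swing forward as they close: fully open they stand 13 mm farther back than shut.
Start: joints at [-1.303, 0.276, 1.505, -0, 1.361, -0.121], TCP at [0.218, -0.532, 0.231] pointing down, gripper open.
Joint ranges: [-2.89, 2.89], [-0.75, 2.08], [0.22, 2.7], [-1.18, 4.32], [0.11, 2.71], [-2.7, 2.7]. Speed limits (rad/s): [2.57, 2.57, 3.14, 3.14, 3.14, 3.14].

### API

Orientations are given as a unit quaternion [w, x, y, z].
In Python, from rig import get_state, get_image, calibration, sign_off gives the robot as it stands. The module is installed in compiled form; this text tells all that it offers.
- The arm moves only by the tool drive_tool, never from a script. Its argument "targets" is one flat list of numbers, 7 for each row, row after row: the turn, a rotation vector about the tool's x, y, z in degrees, then the shift along the tool's x, y, z in mm, then the opening, from 0 (shut) to 1 (fully open). In form: [wx, wy, wz, tx, ty, tz, fingers, wx, wy, wz, tx, ty, tz, fingers, ...]. A call has 1 to 12 rows; each row shifts and turns the commanded pose from where the row before left it, along the tool's axes as they then stand; what a row does not reach is not made up. A row lasts 1/8 s, in which the tool goes at most 62.5 mm and 10.7 degrees, less where a joint would pass 70% of its speed; a pose out of reach is approached as far as the arm can. A call is refused whole if a number of a shift passes 62.5 or a number of a turn 10.7, either way. A call with a gripper value outside its range is refused whole. The fingers move at their own pace and stop on an object; "grip_force" is the grip in N (left out, the last holds). Time passes only in rows, so rows that do not move let the fingers close. It gives the time, the measured TCP pose, the force and the opening at its end, in the units of the state.
- get_state(): the state, without advancing time (a new reading comes with each control period).
- get_image(name): name is "scene" or "side" or "wrist"; returns the picture (420x560x3 uint8, red, green, blue); there is no depth.
- calibration(name): a dict with "mtx" (3x3 intrinsics, pixels), "distortion" ([k1, k2, p1, p2, k3] as OpenCV has them; the pictures are not rectified), "world_to_cam" (4x4, takes a point from world to camera coordinates); the wrist camera has in their place "hand_eye" (4x4, takes a point from camera to tool coordinates, whose origin is the TCP and whose axes are the flange's). Camera axes: x right, y down, z forward; pixel columns grow to the right and rows downward; lengths in m; the calibration is good to about 2 mm. A picture is of the moment at which its call begins: read the wrist's pose just before it. calibration takes no time and is no camera call.
- sign_off(): hands the job in, once; it reports no verdict.
The state is a dict: "clock": time; "qpos": joint angles; "qd": joint speeds; "effort": joint torques, N m; "position": TCP position; "ee_rot": TCP orientation; "contact_force": force on the tool from outside, world axes, zero at the start; "moment": the same for the moment, N m; "width": finger opening in m.
Only numpy, scipy, OpenCV 4.12 (cv2) and the standard library are available. Lean on these libraries where they do the work, as an engineer would, in place of code of your own. Each camera call takes 0.05 s, during which the arm holds its last target.

### The job

Pick up the yellow fork puller by its black handle, hook its fork under the red push-fit cap and pull straight up until the cap pops off its insulator. Then stand the puller upright in the orange bin with the red cap still sitting on its fork, and let go. Do not touch the red cap with the fingers, and leave the blue cap on.

Things in the scene. Friction and masses are not known exactly. Their poses are not given: they have to be found in the camera images.
- puller_grip (a point): Centre of the black handle (x 30, y 16, z 50 mm; grip across y) of the C-shaped yellow puller, 180 g, standing on its fork. 88 mm above its underside; z up, x = way the fork opens. Fork at the foot: 60 wide, 6 thick; 32 mm wide slot under the handle from x -20 to the tine ends at +32 mm. Spine at x -50 to -44; bridge under the handle: underside at 56, top at 62 mm above the puller's underside.
- red_cap_center (a point): Centre of the red cap, 12 mm above its flat underside; z up. Round, 24 high, 40 g, flange 64 across and 6 thick at its foot, 44 mm across above. Its underside is 72 mm above the ledge, on a 15 mm brass stud; 30 mm of stud is bare below it, down to a fixed white ceramic insulator (64 across, 42 mm high). Springs hold it with 4 to 9 N for some 10 mm of lift; the stud reaches 18 mm into it. Loose once off.
- blue_cap_center (a point): Centre of the blue push-fit cap on a second, like insulator (same sizes). Not to be pulled. The two insulators change places and stand at least 120 mm apart.
- bin_in (a point): Centre of the inner floor of the open orange bin, fixed to the ledge: outside 200 mm along x, 160 mm along y, 45 mm high, walls and floor 4 mm. z is up.

How it is judged:
On the way:
1. the red cap is off its stud, carried on the puller's fork (x of red_cap_center in the frame of puller_grip between -0.03 and 0.03 m and y of red_cap_center in the frame of puller_grip between -0.022 and 0.022 m and z of red_cap_center in the frame of puller_grip between -0.085 and -0.05 m and height (world z) of red_cap_center above 0.105 m), for 0.2 s.
At the end, for the whole second after the job is handed in: The puller stands upright (within about 11 degrees) on the floor of the orange bin, wholly inside its walls, with the red cap lying on its fork (cap centre within 30 mm fore and aft and 22 mm sideways of the point under the handle), both at rest and released (x of red_cap_center in the frame of puller_grip between -0.03 and 0.03 m and y of red_cap_center in the frame of puller_grip between -0.022 and 0.022 m and z of red_cap_center in the frame of puller_grip between -0.085 and -0.05 m and x of puller_grip in the frame of bin_in between -0.09 and 0.09 m and y of puller_grip in the frame of bin_in between -0.07 and 0.07 m and z of puller_grip in the frame of bin_in between 0.07 and 0.105 m and angle between puller_grip's own z axis and vertical below 0.2 rad and linear speed of each of puller, red_cap below 0.02 m/s); the robot touches nothing.
It fails at once if the fingers touch the red cap (contact force between the fingers and red_cap above 0.5 N).
It fails at once if the blue cap is moved by more than 10 mm (distance of blue_cap_center from where it was at the start of the episode above 0.01 m).
It also fails if it takes over 48 s, if anything falls off the work surface, if the arm or the gripper's body presses on something with over 40 N, if the wrist force passes 120 N, or if a joint passes its speed limit or range.

## Working session

There is one attempt and no reset: what is moved stays moved. The work goes in short steps, Python scripts to look and compute and a tool call to move; the robot and the scene stay as the last step left them, time stands still between calls to the robot, and variables do not carry over. Pictures are saved under pics/ and viewed, and the job is handed in when it is done.

Besides the shell and the picture viewer there is one more tool, called after ">>>" as name(argument=value, ...) on one line, values as JSON. drive_tool: Moves the arm, as the interface text tells. Its arguments: {"type":"object","properties":{"targets":{"type":"array"},"grip_force":{"type":"number"}},"required":["targets"]}

```bash
mkdir -p pics; python3 - <<'E'
from rig import *
import cv2
s=get_state();print(s)
for n in ["scene","side","wrist"]:
    im=get_image(n);cv2.imwrite(f"pics/{n}0.png",im[:,:,::-1])
    print(n,calibration(n))
E
```

```text
{'clock': 0.0, 'qpos': array([-1.30300273e+00,  2.76605995e-01,  1.50613293e+00, -1.30982965e-05,
        1.36072146e+00, -1.21013298e-01]), 'qd': array([-0.00029445,  0.00058627, -0.0029651 ,  0.0009544 ,  0.0003103 ,
       -0.00117887]), 'effort': array([-8.91636846e-04, -4.16782594e+01, -2.45807648e+01, -1.30715262e-04,
        1.10842785e-02,  1.46020523e-05]), 'position': array([ 0.2178144 , -0.53156925,  0.23043353]), 'ee_rot': array([-9.30883508e-04,  9.81162394e-01,  1.93182515e-01, -7.48617732e-05]), 'contact_force': array([ 0.30379731, -0.42653489,  0.4097695 ]), 'moment': array([ 0.01624625, -0.06647955, -0.03397802]), 'width': 0.08516394673473328}
scene {'mtx': array([[435.5955509 ,   0.        , 286.10424369],
       [  0.        , 435.5955509 , 199.6548174 ],
       [  0.        ,   0.        ,   1.        ]]), 'distortion': array([0.03982122, 0.        , 0.        , 0.        , 0.        ]), 'world_to_cam': array([[ 0.78770024,  0.61584485,  0.01623114, -0.44245522],
       [ 0.47613113, -0.59185696, -0.65038795, -0.19700378],
       [-0.39093156,  0.52003889, -0.7594
[... 511 characters left out ...]
-0.72891907,  0.6872937 ],
       [ 0.        ,  0.        ,  0.        ,  1.        ]])}
wrist {'mtx': array([[377.53633934,   0.        , 275.51571404],
       [  0.        , 377.53633934, 211.75256159],
       [  0.        ,   0.        ,   1.        ]]), 'distortion': array([-0.06707885,  0.        ,  0.        ,  0.        ,  0.        ]), 'hand_eye': array([[-1.32266340e-03, -9.49451781e-01, -3.13910124e-01,
         8.09291456e-02],
       [ 9.99998779e-01, -1.51713111e-03,  3.75206305e-04,
        -2.02320769e-04],
       [-8.32483111e-04, -3.13909245e-01,  9.49452628e-01,
        -1.43545306e-01],
       [ 0.00000000e+00,  0.00000000e+00,  0.00000000e+00,
         1.00000000e+00]])}
```

View pics/scene0.png

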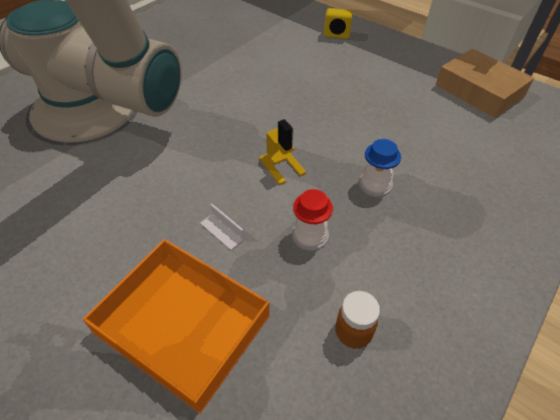

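View pics/side0.png

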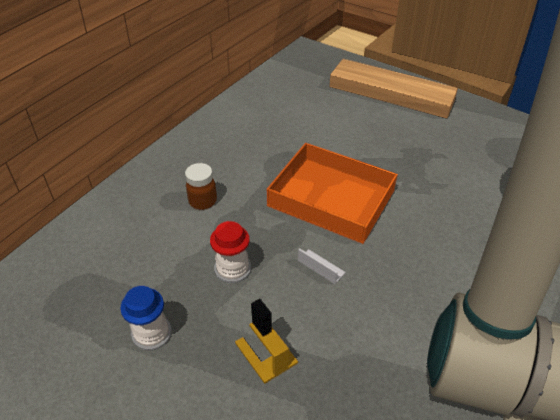

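View pics/wrist0.png

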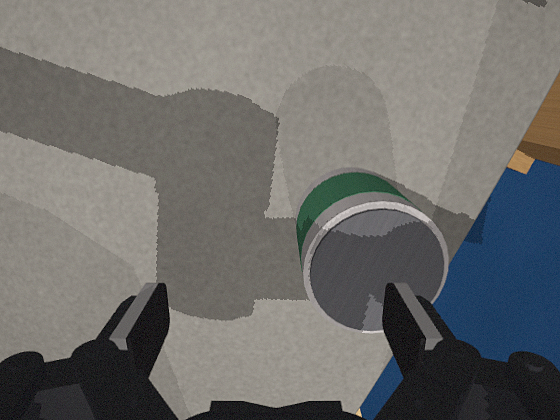

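The scene picture shows the puller near (280,150), the red cap (313,205), the blue cap (383,153) and the bin (180,320). The side picture has them at (265,340), (230,240), (143,305) and (333,190). I'll enlarge these areas.

```bash
python3 - <<'E'
import cv2,numpy as np
a=cv2.imread('pics/scene0.png');b=cv2.imread('pics/side0.png')
def crop(i,x,y,w,h,k,n):
    c=cv2.resize(i[y:y+h,x:x+w],None,fx=k,fy=k,interpolation=cv2.INTER_CUBIC)
    for t in range(0,w,10): cv2.line(c,(t*k,0),(t*k,6 if t%50 else 16),(255,255,255),1)
    for t in range(0,h,10): cv2.line(c,(0,t*k),(6 if t%50 else 16,t*k),(255,255,255),1)
    cv2.imwrite('pics/'+n,c)
crop(a,250,110,160,150-20,5,'c1.png')
crop(b,110,215,200,170-20,4,'c2.png')
crop(a,80,230,200,180-30,4,'c3.png')
crop(b,250,130,160,120,5,'c4.png')
E
```

```text
(no output)
```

View pics/c1.png

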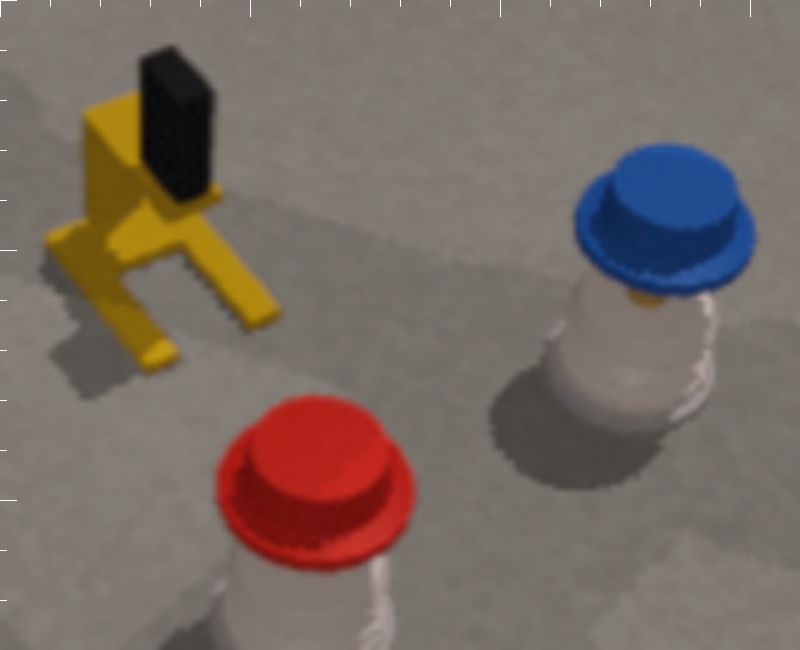

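View pics/c2.png

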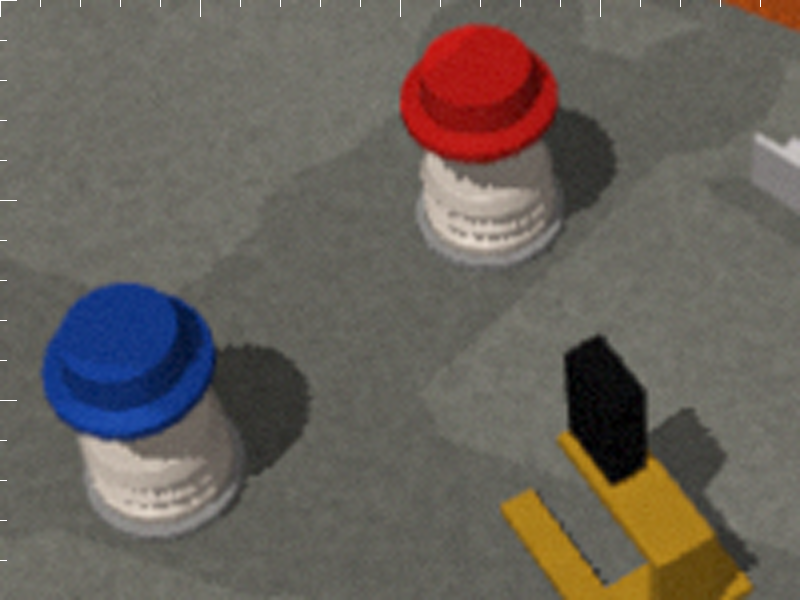

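View pics/c3.png

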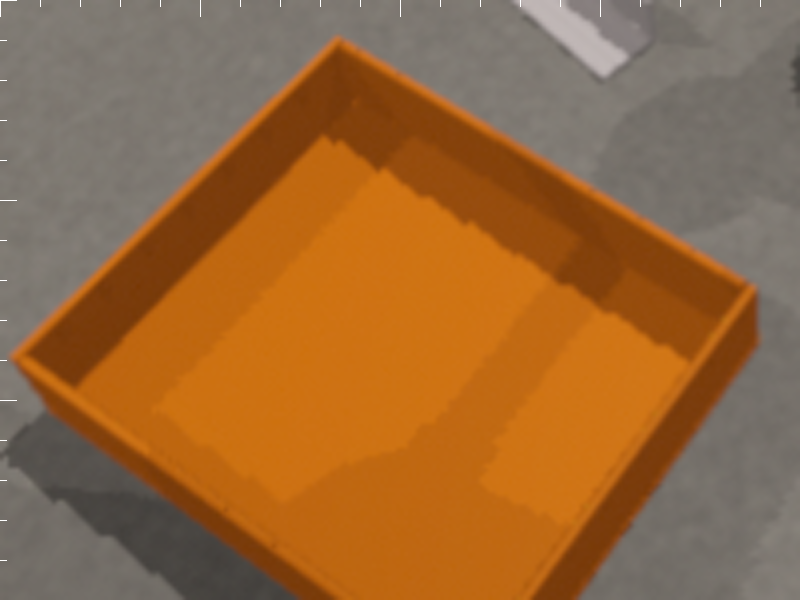

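View pics/c4.png

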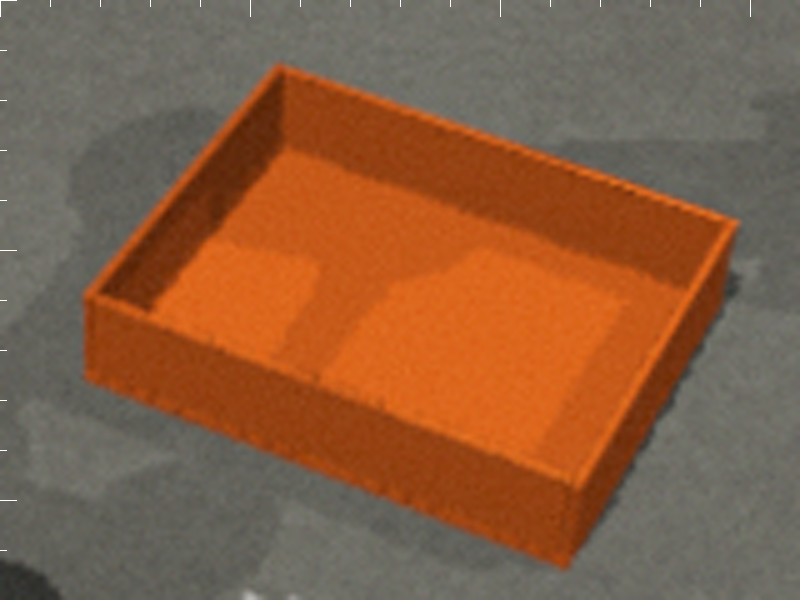

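```bash
cat > h.py <<'E'
import numpy as np,cv2
from scipy.optimize import least_squares
from rig import calibration
C={n:calibration(n) for n in("scene","side")}
def proj(n,P,W=None):
    c=C[n];W=c["world_to_cam"] if W is None else W
    return cv2.projectPoints(np.array(P,float).reshape(-1,1,3),cv2.Rodrigues(W[:3,:3])[0],W[:3,3],c["mtx"],c["distortion"])[0][:,0]
def place(p,P):
    x,y,z,a=p;c,s=np.cos(a),np.sin(a);P=np.array(P,float)
    return np.c_[x+c*P[:,0]-s*P[:,1],y+s*P[:,0]+c*P[:,1],z+P[:,2]]
def cap(p,h0=0.072):
    t=np.linspace(0,2*np.pi,60)
    L=[]
    for r,z in((.032,0),(.032,.006),(.022,.006),(.022,.024)):
        L.append(np.c_[p[0]+r*np.cos(t),p[1]+r*np.sin(t),0*t+h0+z])
    return np.vstack(L)
def capsil(n,p,h0=.072):
    P=proj(n,cap(p,h0));m=np.zeros((420*4,560*4),np.uint8)
    a=cv2.convexHull(P[:120].astype(np.float32));b=cv2.convexHull(P[120:].astype(np.float32))
    for q in(a,b): cv2.fillConvexPoly(m,np.round(q*4+1.5).astype(np.int32),1)
    return cv2.resize(m.astype(np.float32),(560,420),interpolation=cv2.INTER_AREA)
E
cat > m1.py <<'E'
from h import *
mm=1e-3
A=[((-15,8,25),172,47),((-15,-8,25),140,62),((15,8,25),213,93),((15,-8,-25),182,202),((15,8,-25),210,190),((32,-30,-88),148,372),((32,-16,-82),180,351),((32,30,-82),282,312),((32,16,-88),252,328),((-50,-30,-82),45,238)]
B=[((15,8,25),565,354),((15,-8,25),600,336),((-15,-8,25),646,392),((-15,8,-25),614,484),((-15,-8,-25),646,462),((32,30,-82),500,508),((32,16,-82),530,490)]
oa=np.array([(250+x/5-.4,110+y/5-.4) for _,x,y in A]);ob=np.array([(110+x/4-.4,215+y/4-.4) for _,x,y in B])
pa=np.array([a[0] for a in A])*mm;pb=np.array([a[0] for a in B])*mm
for z in (None,):
    f=lambda p:np.r_[(proj("scene",place(p,pa))-oa).ravel(),(proj("side",place(p,pb))-ob).ravel()]
    r=least_squares(f,[.3,0,.088,-.3],x_scale=[.01,.01,.01,.1],loss='soft_l1');print("puller",r.x,np.degrees(r.x[3]));print(np.round(f(r.x).reshape(-1,2),1).tolist())
# bin
A=[((-100,80,45),338,38),((-100,-80,45),12,355),((100,80,45),755,288)]
B=[((100,80,45),90,293),((100,-80,45),280,66),((-100,-80,45),738,222),((-100,80,45),580,485),((100,80,0),87,378),((-100,80,0),568,568)]
oa=np.array([(80+x/4-.4,230+y/4-.4) for _,x,y in A]);ob=np.array([(250+x/5-.4,130+y/5-.4) for _,x,y in B])
pa2=np.array([a[0] for a in A])*mm;pb2=np.array([a[0] for a in B])*mm
f=lambda p:np.r_[(proj("scene",place(p,pa2))-oa).ravel(),(proj("side",place(p,pb2))-ob).ravel()]
r=least_squares(f,[.3,-.2,0,0],x_scale=[.01,.01,.01,.1]);print("bin",r.x,np.degrees(r.x[3]));print(np.round(f(r.x).reshape(-1,2),1).tolist())
ims={n:cv2.cvtColor(cv2.imread(f'pics/{n}0.png'),cv2.COLOR_BGR2HSV).astype(int) for n in("scene","side")}
for col in("red","blue"):
    o=[]
    for n in("scene","side"):
        h=ims[n];H,S,V=h[...,0],h[...,1],h[...,2]
        m=((H<4)|(H>174))&(S>170)&(V>60) if col=="red" else (abs(H-112)<12)&(S>150)&(V>50)
        k,l,st,ce=cv2.connectedComponentsWithStats(m.astype(np.uint8))
        i=1+np.argmax([s[4] if (s[1]>110) else 0 for s in st[1:]]);o.append(ce[i]);print(col,n,st[i],ce[i])
    def f(p):
        r=[]
        for n,q in zip(("scene","side"),o):
            s=capsil(n,p[:2],p[2]);ys,xs=np.mgrid[:420,:560]
            r+=[(s*xs).sum()/s.sum()-q[0],(s*ys).sum()/s.sum()-q[1]]
        return np.array(r)
    g=[.5,0,.072]
    c=np.mean(o,0)
    r=least_squares(f,[.45,.0,.072],diff_step=.01,x_scale=[.01]*3);print(col,r.x,f(r.x))
E
python3 m1.py
```

```text
puller [ 0.45265461  0.13280345  0.08783468 -0.36108236] -20.68849515116474
[[0.3, -1.2], [-1.0, -1.3], [1.0, -0.9], [-1.1, 1.4], [0.8, 0.8], [-0.0, 1.2], [-0.1, 0.5], [-0.1, -0.5], [-0.4, 1.1], [-0.4, -0.3], [-1.2, -0.4], [-0.2, -1.4], [0.6, -0.4], [-0.5, 1.7], [0.9, 1.6], [-0.3, 0.1], [-0.0, 0.1]]
bin [ 5.33809403e-01 -2.12221294e-01 -1.91417839e-04  8.91273470e-02] 5.106620824273707
[[-0.3, -0.7], [-1.8, 0.4], [0.5, 0.4], [-1.6, 0.2], [-0.2, -0.8], [0.4, 0.0], [0.3, 0.5], [-0.6, 0.5], [-0.4, 1.0]]
red scene [ 294  189   39   35 1018] [312.67976424 206.75540275]
red side [ 210  221   39   35 1016] [229.13385827 238.44291339]
red [5.94452270e-01 3.51188821e-18 7.51148636e-02] [ -8.90309758  15.51323361   8.94003306 -16.00401815]
blue scene [365 139  36  30 799] [382.84730914 153.85356696]
blue side [ 121  286   43   39 1282] [141.52964119 305.07722309]
blue [0.61256333 0.20977135 0.073232  ] [-0.16102785  0.08917955 -0.11346346 -0.02701482]
```

```bash
sed -i 's/\[.45,.0,.072\]/[.55,.05,.072]/' m1.py; python3 m1.py | grep -E "^(red|blue) \["
python3 - <<'E'
from h import *
for n in("scene","side"):
    im=cv2.imread(f'pics/{n}0.png')
    P=[(x,y,z) for x in(-15,15) for y in(-8,8) for z in(-25,25)]+[(x,y,-82) for x,y in((32,30),(32,16),(-20,16),(-20,-16),(32,-16),(32,-30),(-50,-30),(-50,30))]
    im=cv2.resize(im,None,fx=1.4,fy=1.4)
    for q in proj(n,place([.4527,.1328,.0878,-.361],np.array(P)*1e-3)): cv2.circle(im,tuple(np.round(q*1.4).astype(int)),1,(255,255,0),-1)
    cv2.imwrite(f'pics/o_{n}.png',im)
E
```

```text
red [0.58628951 0.03477187 0.07321839] [-0.06182097 -0.0126296  -0.06780717 -0.01488416]
blue [0.61251112 0.20985592 0.07331352] [-0.15441047  0.02634722 -0.14344415  0.01870039]
```

>>> drive_tool(targets=[0,0,8.6,0,0,0,1,0,0,8.6,0,0,0,1,0,0,8.6,0,0,0,1,0,0,8.6,0,0,0,1,0,0,8.6,0,0,0,1,0,0,0,0,0,0,1])

```text
clock: 0.9
position: [0.2179, -0.5319, 0.231]
ee_rot: [-0.0, 0.984, -0.179, -0.0]
contact_force: [0.5, 0.5, -0.4]
width: 0.0853
```

```bash
cat > d.py <<'E'
import sys,numpy as np
from scipy.spatial.transform import Rotation as R
from rig import get_state
def delta(t,yaw=None):
    s=get_state();q=s["ee_rot"];r=R.from_quat([q[1],q[2],q[3],q[0]])
    v=r.inv().apply(np.array(t)-s["position"])*1e3
    X=r.apply([1,0,0]);Z=r.apply([0,0,1])
    print("clock",s["clock"],"pos",s["position"].round(4),"yaw",np.degrees(np.arctan2(X[1],X[0])).round(2),"zaxis",Z.round(4),"F",s["contact_force"].round(2),"w",round(s["width"],4))
    print("shift mm",v.round(1))
    if yaw is not None:
        y=np.radians(yaw);T=R.from_matrix(np.c_[[np.cos(y),np.sin(y),0],[np.sin(y),-np.cos(y),0],[0,0,-1]])
        print("turn deg",np.degrees((r.inv()*T).as_rotvec()).round(2))
if __name__=="__main__":
    a=[float(x) for x in sys.argv[1:]];delta(a[:3],a[3] if len(a)>3 else None)
E
python3 d.py .4527 .1328 .18 -20.7
```

```text
clock 0.9 pos [ 0.2179 -0.5319  0.231 ] yaw -20.62 zaxis [-1.e-04  6.e-04 -1.e+00] F [ 0.45  0.53 -0.41] w 0.0853
shift mm [ -14.4 -704.8   51.4]
turn deg [-0.03  0.02  0.08]
```

>>> drive_tool(targets=[0,0,0,-1.2,-58.7,4.3,1,0,0,0,-1.2,-58.7,4.3,1,0,0,0,-1.2,-58.7,4.3,1,0,0,0,-1.2,-58.7,4.3,1,0,0,0,-1.2,-58.7,4.3,1,0,0,0,-1.2,-58.7,4.3,1,0,0,0,-1.2,-58.7,4.3,1,0,0,0,-1.2,-58.7,4.3,1,0,0,0,-1.2,-58.7,4.3,1,0,0,0,-1.2,-58.7,4.3,1,0,0,0,-1.2,-58.7,4.3,1,0,0,0,0,0,0,1])

```text
clock: 2.4
position: [0.4347, 0.0801, 0.1836]
ee_rot: [-0.001, 0.985, -0.175, -0.0]
contact_force: [-0.4, -0.8, 0.0]
width: 0.0851
```

```bash
python3 d.py .4527 .1328 .18 -20.7; python3 - <<'E'
from rig import *;import cv2
cv2.imwrite("pics/w1.png",get_image("wrist")[:,:,::-1])
E
```

```text
clock 2.4 pos [0.4347 0.0801 0.1836] yaw -20.2 zaxis [ 0.      0.0011 -1.    ] F [-0.4  -0.8   0.02] w 0.0851
shift mm [ -1.3 -55.7   3.7]
turn deg [-0.06  0.02  0.5 ]
```

View pics/w1.png

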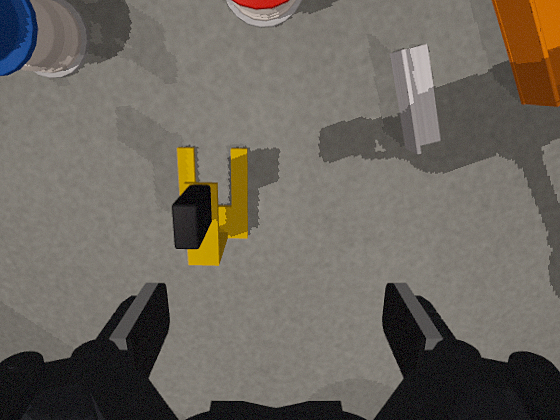

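The wrist picture shows the puller at about (205,210), with its tines straight up the image, so the yaw is right. The remaining shift is about 56 mm along −y.

>>> drive_tool(targets=[0,0,0.5,-1.3,-55.7,3.7,1,0,0,0,0,0,0,1])

```text
clock: 2.7
position: [0.4533, 0.1299, 0.1802]
ee_rot: [-0.0, 0.983, -0.183, 0.0]
contact_force: [-0.3, -0.8, 0.1]
width: 0.0854
```

```bash
python3 d.py .4527 .1328 .073 -20.7; python3 - <<'E'
from rig import *;import cv2
from h import *
from scipy.spatial.transform import Rotation as R
s=get_state();im=get_image("wrist")[:,:,::-1].copy()
q=s["ee_rot"];T=np.eye(4);T[:3,:3]=R.from_quat([q[1],q[2],q[3],q[0]]).as_matrix();T[:3,3]=s["position"]
c=calibration("wrist");W=np.linalg.inv(T@c["hand_eye"])
P=[(x,y,z) for x in(-15,15) for y in(-8,8) for z in(-25,25)]+[(x,y,-82) for x,y in((32,30),(32,16),(-20,16),(-20,-16),(32,-16),(32,-30),(-50,-30),(-50,30))]
u=cv2.projectPoints(place([.4527,.1328,.088,-.361],np.array(P)*1e-3),cv2.Rodrigues(W[:3,:3])[0],W[:3,3],c["mtx"],c["distortion"])[0][:,0]
for a in u: cv2.circle(im,tuple(np.round(a).astype(int)),2,(255,255,0),-1)
cv2.imwrite("pics/w2.png",im)
E
```

```text
clock 2.7 pos [0.4533 0.1299 0.1802] yaw -21.05 zaxis [ 4.e-04  5.e-04 -1.e+00] F [-0.29 -0.79  0.14] w 0.0854
shift mm [ -1.7  -2.4 107.2]
turn deg [-0.03 -0.01 -0.35]
```

View pics/w2.png

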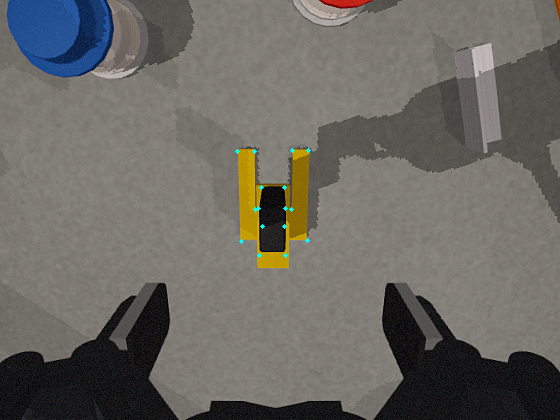

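The projected model points lie within about a pixel of the puller's outline, so I'll go down to the grasp.

>>> drive_tool(targets=[0,0,-0.3,-1.5,-2.4,20,1,0,0,0,0,0,40,1,0,0,0,0,0,40,1,0,0,0,0,0,7,1,0,0,0,0,0,0,1])

```text
clock: 3.38
position: [0.4523, 0.1307, 0.0738]
ee_rot: [0.0, 0.983, -0.182, 0.0]
contact_force: [0.2, -0.8, 1.5]
width: 0.0853
```

```bash
python3 d.py .4527 .1328 .073 -20.7
```

```text
clock 3.375 pos [0.4523 0.1307 0.0738] yaw -20.99 zaxis [ 1.e-04 -4.e-04 -1.e+00] F [ 0.18 -0.8   1.52] w 0.0853
shift mm [-0.4 -2.1  0.8]
turn deg [ 0.02 -0.01 -0.29]
```

>>> drive_tool(targets=[0,0,0,0,-2,0,1,0,0,0,0,0,0,0.5,0,0,0,0,0,0,0.2,0,0,0,0,0,0,0,0,0,0,0,0,0,0,0,0,0,0,0,0,0,0,0,0,0,0,0,0], grip_force=60)

```text
clock: 4.25
position: [0.4527, 0.1337, 0.0733]
ee_rot: [0.0, 0.983, -0.182, -0.0]
contact_force: [-0.3, -0.9, 1.9]
width: 0.0153
```

```bash
python3 d.py .4527 .1328 .127 -20.7
```

```text
clock 4.25 pos [0.4527 0.1337 0.0733] yaw -20.92 zaxis [-2.e-04 -1.e-04 -1.e+00] F [-0.34 -0.91  1.86] w 0.0153
shift mm [  0.3   0.8 -53.7]
turn deg [ 0.01  0.01 -0.22]
```

>>> drive_tool(targets=[0,0,0,0,0,-14,0,0,0,0,0,0,-20,0,0,0,0,0,0,-20,0,0,0,0,0,22,0,0,0,0,0,0,22.8,0,0,0,0,0,25,0,0,0,0,0,0,25,0,0,0,0,0,0,25,0,0,0,0,0,0,0,0,0])

```text
schema error: expected a multiple of 7 numbers
```

```bash
python3 d.py .5863 .0348 .127 -20.7; python3 - <<'E'
from rig import *;import cv2
for n in("wrist","side","scene"): cv2.imwrite(f"pics/{n}3.png",get_image(n)[:,:,::-1])
E
```

```text
clock 4.25 pos [0.4527 0.1337 0.0733] yaw -20.92 zaxis [-2.e-04 -1.e-04 -1.e+00] F [-0.34 -0.91  1.86] w 0.0153
shift mm [160.1  44.7 -53.7]
turn deg [ 0.01  0.01 -0.22]
```

View pics/wrist3.png

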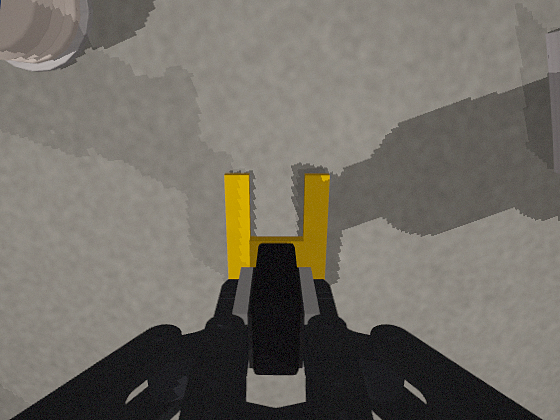

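View pics/side3.png

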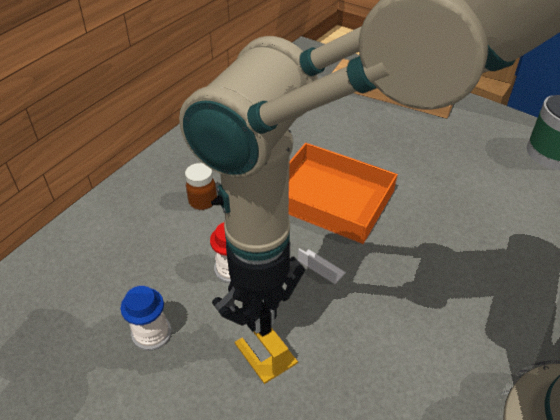

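View pics/scene3.png

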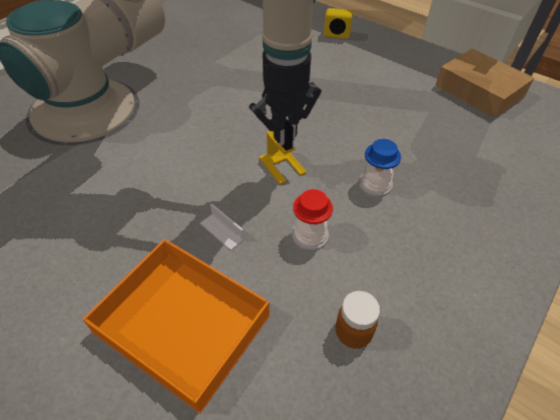

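The last call was refused because I miscounted a row, so nothing moved. The pictures show the puller gripped and still standing at (280,160) in scene. I'll resend: lift 54, sideways 44.8, then ahead 60.

>>> drive_tool(targets=[0,0,0,0,0,-14,0,0,0,0,0,0,-20,0,0,0,0,0,0,-20,0,0,0,0,0,22,0,0,0,0,0,0,22.8,0,0,0,0,0,20,0,0,0,0,0,0,20,0,0,0,0,0,0,20,0,0,0,0,0,0,0,0,0,0,0,0,0,0,0,0,0])

```text
clock: 5.65
position: [0.4922, 0.0706, 0.1268]
ee_rot: [0.0, 0.983, -0.182, -0.001]
contact_force: [-0.1, 0.4, -1.2]
width: 0.0152
```

```bash
python3 d.py .5863 .0348 .127 -20.7; python3 - <<'E'
from rig import *;import cv2
for n in("wrist","side","scene"): cv2.imwrite(f"pics/{n}4.png",get_image(n)[:,:,::-1])
E
```

```text
clock 5.65 pos [0.4922 0.0706 0.1268] yaw -20.92 zaxis [-2.2e-03  2.0e-04 -1.0e+00] F [-0.15  0.44 -1.2 ] w 0.0152
shift mm [ 1.007e+02 -1.000e-01 -4.000e-01]
turn deg [ 0.03  0.12 -0.22]
```

View pics/wrist4.png

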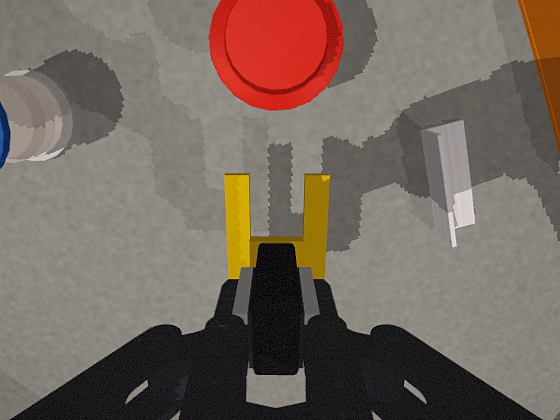

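View pics/side4.png

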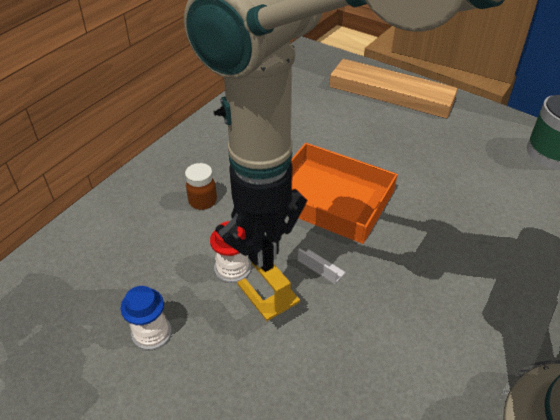

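View pics/scene4.png

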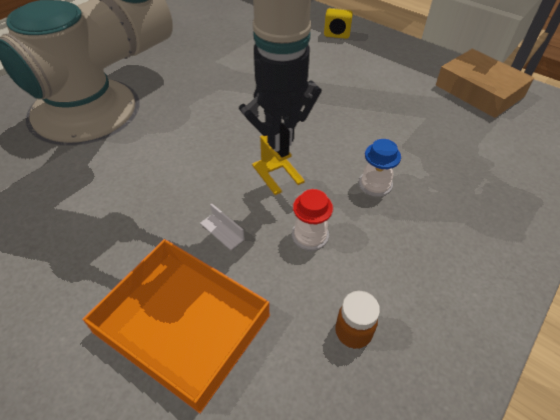

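Puller lifted straight, fork centre at column 277 against the cap's at 276. I'll advance partway, then look.

>>> drive_tool(targets=[0,0,0,12,0,0,0,0,0,0,12,0,0,0,0,0,0,12,0,0,0,0,0,0,12,0,0,0,0,0,0,12,0,0,0,0,0,0,0,0,0,0])

```text
clock: 6.55
position: [0.5501, 0.0485, 0.1272]
ee_rot: [0.0, 0.983, -0.182, 0.0]
contact_force: [-0.5, 0.4, -1.5]
width: 0.0154
```

```bash
python3 d.py .5863 .0348 .127 -20.7; python3 - <<'E'
from rig import *;import cv2,numpy as np
s=get_image("side")[180:300,180:330,::-1]; w=get_image("wrist")[:,:,::-1]; c=get_image("scene")[110:260,230:380,::-1]
k=lambda i:cv2.resize(i,(400,int(400*i.shape[0]/i.shape[1])),interpolation=cv2.INTER_CUBIC)
a,b=k(s),k(c);h=max(a.shape[0],b.shape[0]);f=lambda i:np.vstack([i,np.zeros((h-i.shape[0],400,3),np.uint8)])
cv2.imwrite("pics/m5.png",np.hstack([f(a),f(b)]));cv2.imwrite("pics/w5.png",w)
E
```

```text
clock 6.55 pos [0.5501 0.0485 0.1272] yaw -20.96 zaxis [ 6.e-04 -1.e-04 -1.e+00] F [-0.47  0.4  -1.47] w 0.0154
shift mm [38.7 -0.2  0.2]
turn deg [-0.   -0.03 -0.26]
```

View pics/m5.png

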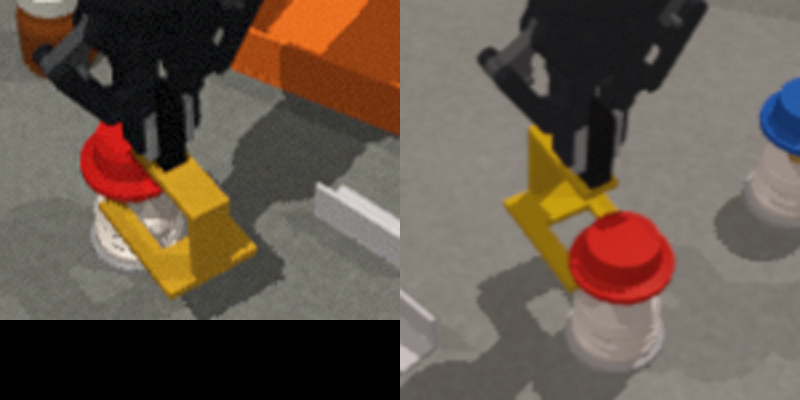

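View pics/w5.png

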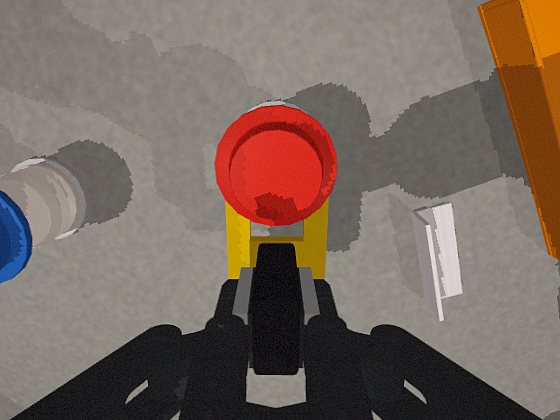

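Both tines are under the cap flange and there is no contact force. I'll finish the insertion and then lift slowly.

>>> drive_tool(targets=[0,0,0,10,0,0,0,0,0,0,10,0,0,0,0,0,0,10,0,0,0,0,0,0,8.5,0,0,0,0,0,0,0,0,0,0,0,0,0,0,0,-4,0,0,0,0,0,0,-4,0,0,0,0,0,0,0,0], grip_force=80)

```text
clock: 7.7
position: [0.585, 0.0353, 0.136]
ee_rot: [-0.0, 0.983, -0.181, 0.001]
contact_force: [-0.5, 0.0, -1.8]
width: 0.0151
```

```bash
python3 d.py .5863 .0348 .127 -20.7
```

```text
clock 7.7 pos [0.585  0.0353 0.136 ] yaw -20.91 zaxis [ 1.2e-03 -1.0e-04 -1.0e+00] F [-0.49  0.01 -1.83] w 0.0151
shift mm [1.4 0.  9. ]
turn deg [-0.02 -0.07 -0.21]
```

Clear so far. Next a slow pull, 2 mm per row.

>>> drive_tool(targets=[0,0,0,0,0,-2,0,0,0,0,0,0,-2,0,0,0,0,0,0,-2,0,0,0,0,0,0,-2,0,0,0,0,0,0,0,0])

```text
clock: 8.32
position: [0.5846, 0.0352, 0.1429]
ee_rot: [0.0, 0.983, -0.182, -0.0]
contact_force: [1.4, -0.2, -7.2]
width: 0.0152
```

>>> drive_tool(targets=[0,0,0,0,0,-2,0,0,0,0,0,0,-2,0,0,0,0,0,0,-2,0,0,0,0,0,0,-2,0,0,0,0,0,0,0,0])

```text
clock: 8.95
position: [0.5856, 0.0352, 0.1525]
ee_rot: [-0.0, 0.983, -0.182, 0.001]
contact_force: [-0.4, -0.5, -1.9]
width: 0.0152
```

>>> drive_tool(targets=[0,0,0,0,0,-2,0,0,0,0,0,0,-2,0,0,0,0,0,0,-2,0,0,0,0,0,0,-2,0,0,0,0,0,0,0,0])

```text
clock: 9.57
position: [0.585, 0.0352, 0.1595]
ee_rot: [0.0, 0.983, -0.182, 0.0]
contact_force: [0.1, 0.4, -1.9]
width: 0.0152
```

```bash
python3 d.py .5863 .0348 .127 -20.7; python3 - <<'E'
from rig import *;import cv2,numpy as np
s=get_image("side")[160:300,150:325,::-1]; w=get_image("wrist")[:,:,::-1]; c=get_image("scene")[110:260,230:380,::-1]
k=lambda i:cv2.resize(i,(400,int(400*i.shape[0]/i.shape[1])),interpolation=cv2.INTER_CUBIC)
a,b=k(s),k(c);h=max(a.shape[0],b.shape[0]);f=lambda i:np.vstack([i,np.zeros((h-i.shape[0],400,3),np.uint8)])
cv2.imwrite("pics/m6.png",np.hstack([f(a),f(b)]));cv2.imwrite("pics/w6.png",w)
E
```

```text
clock 9.575 pos [0.585  0.0352 0.1595] yaw -20.92 zaxis [ 4.e-04 -1.e-04 -1.e+00] F [ 0.09  0.41 -1.89] w 0.0152
shift mm [ 1.4 -0.1 32.5]
turn deg [-0.   -0.03 -0.22]
```

View pics/m6.png

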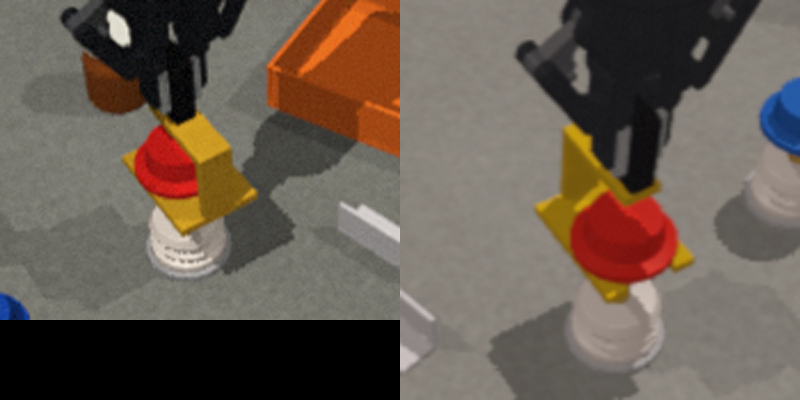

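View pics/w6.png

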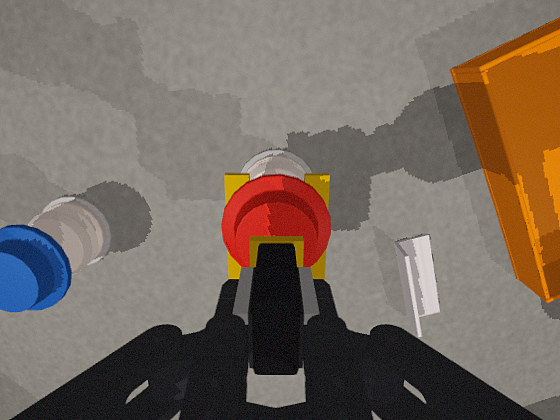

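The cap is off the stud and lies flat on the fork, which the pictures and the force drop from 7 N confirm. I'll lift well clear, gently.

>>> drive_tool(targets=[0,0,0,0,0,-2,0,0,0,0,0,0,-4,0,0,0,0,0,0,-6,0,0,0,0,0,0,-7,0,0,0,0,0,0,-7,0,0,0,0,0,0,-6,0,0,0,0,0,0,-4,0,0,0,0,0,0,-2,0,0,0,0,0,0,0,0])

```text
clock: 10.85
position: [0.5848, 0.0352, 0.1973]
ee_rot: [0.0, 0.983, -0.182, 0.0]
contact_force: [0.2, -1.0, -2.1]
width: 0.0148
```

```bash
python3 d.py .539 -.2115 .197 5.1
```

```text
clock 10.85 pos [0.5848 0.0352 0.1973] yaw -20.92 zaxis [ 0.e+00 -1.e-04 -1.e+00] F [ 0.23 -0.99 -2.12] w 0.0148
shift mm [ 45.3 246.8   0.3]
turn deg [  0.    -0.   -26.02]
```

>>> drive_tool(targets=[0,0,0,0.7,4,0,0,0,0,0,1.5,8,0,0,0,0,0,2.2,12,0,0,0,0,0,2.9,16,0,0,0,0,0,3.7,20,0,0,0,0,0,4,22,0,0,0,0,0,4,22,0,0,0,0,0,4,22,0,0,0,0,0,4,22,0,0])

```text
clock: 11.98
position: [0.5566, -0.1147, 0.1974]
ee_rot: [0.0, 0.983, -0.182, 0.0]
contact_force: [0.9, -0.0, -1.9]
width: 0.0156
```

>>> drive_tool(targets=[0,0,0,4,22,0,0,0,0,0,4,22,0,0,0,0,0,3.7,20,0,0,0,0,0,2.9,16,0,0,0,0,0,1.8,10,0,0,0,0,0,1.1,6,0,0,0,0,0,0.5,2.8,0,0,0,0,0,0,0,0,0])

```text
clock: 12.98
position: [0.5388, -0.2111, 0.1973]
ee_rot: [-0.0, 0.983, -0.181, 0.0]
contact_force: [-0.5, 0.4, -2.1]
width: 0.0153
```

>>> drive_tool(targets=[0,0,-1,0,0,0,0,0,0,-2,0,0,0,0,0,0,-3,0,0,0,0,0,0,-4,0,0,0,0,0,0,-4,0,0,0,0,0,0,-4,0,0,0,0,0,0,-4,0,0,0,0,0,0,-2.5,0,0,0,0,0,0,-1.5,0,0,0,0,0,0,0,0,0,0,0])

```text
clock: 14.22
position: [0.5387, -0.2112, 0.1973]
ee_rot: [0.0, 0.999, 0.044, -0.0]
contact_force: [0.5, 0.7, -2.5]
width: 0.0151
```

```bash
python3 d.py .539 -.2115 .077 5.1; python3 - <<'E'
from rig import *;import cv2,numpy as np
for n in("wrist","side","scene"): cv2.imwrite(f"pics/{n}7.png",get_image(n)[:,:,::-1])
E
```

```text
clock 14.225 pos [ 0.5387 -0.2112  0.1973] yaw 5.1 zaxis [-0. -0. -1.] F [ 0.49  0.7  -2.47] w 0.0151
shift mm [  0.2   0.3 120.3]
turn deg [ 0.  0. -0.]
```

View pics/wrist7.png

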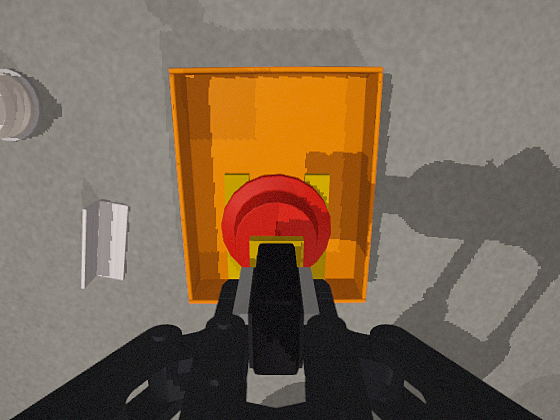

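View pics/scene7.png

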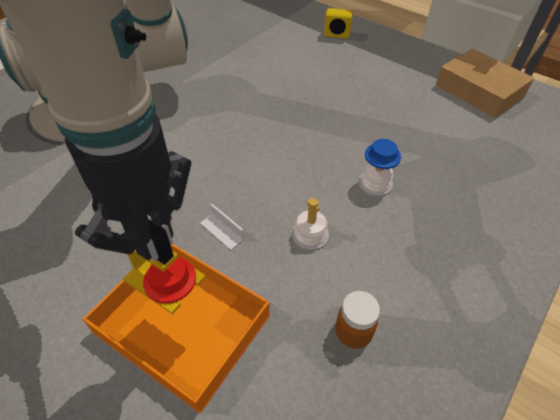

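View pics/side7.png

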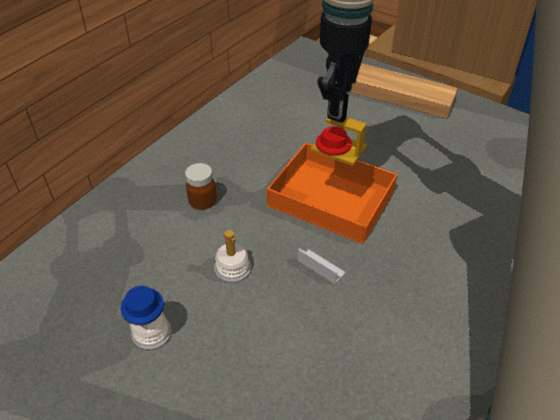

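The cap is centred on the fork over the bin, column 277 in the wrist picture. Now I'll lower it.

>>> drive_tool(targets=[0,0,0,0,0,3,0,0,0,0,0,0,6,0,0,0,0,0,0,10,0,0,0,0,0,0,14,0,0,0,0,0,0,16,0,0,0,0,0,0,16,0,0,0,0,0,0,16,0,0,0,0,0,0,14,0,0,0,0,0,0,10,0,0,0,0,0,0,6,0,0,0,0,0,0,3,0,0,0,0,0,0,0,0])

```text
clock: 15.88
position: [0.5389, -0.2115, 0.0835]
ee_rot: [0.0, 0.999, 0.044, 0.0]
contact_force: [0.2, 0.4, -1.5]
width: 0.0149
```

>>> drive_tool(targets=[0,0,0,0,0,1.5,0,0,0,0,0,0,1.5,0,0,0,0,0,0,1,0,0,0,0,0,0,0,0])

```text
clock: 16.38
position: [0.5387, -0.2114, 0.0792]
ee_rot: [0.0, 0.999, 0.044, -0.0]
contact_force: [-0.0, -1.1, -2.1]
width: 0.0154
```

```bash
python3 d.py .539 -.2115 .077 5.1
```

```text
clock 16.375 pos [ 0.5387 -0.2114  0.0792] yaw 5.08 zaxis [-1.e-04 -0.e+00 -1.e+00] F [-0.01 -1.11 -2.07] w 0.0154
shift mm [0.3 0.2 2.2]
turn deg [ 0.    0.01 -0.02]
```

>>> drive_tool(targets=[0,0,0,0,0,1,0,0,0,0,0,0,0.8,0,0,0,0,0,0,0,0])

```text
clock: 16.75
position: [0.5387, -0.2114, 0.0774]
ee_rot: [0.0, 0.999, 0.044, -0.0]
contact_force: [-0.0, 0.2, -3.0]
width: 0.0151
```

>>> drive_tool(targets=[0,0,0,0,0,0.7,0,0,0,0,0,0,0,0])

```text
clock: 17.0
position: [0.5388, -0.2115, 0.0773]
ee_rot: [0.0, 0.999, 0.044, 0.0]
contact_force: [-1.3, 0.1, 2.5]
width: 0.0154
```

Contact: the force went from −2 to +2.5 N. I'll release.

>>> drive_tool(targets=[0,0,0,0,0,0,0.25,0,0,0,0,0,0,0.4,0,0,0,0,0,0,0.7,0,0,0,0,0,0,0.9,0,0,0,0,0,0,0.9], grip_force=20)

```text
clock: 17.62
position: [0.5387, -0.2114, 0.0768]
ee_rot: [0.0, 0.999, 0.044, 0.0]
contact_force: [0.9, 1.0, -0.2]
width: 0.0765
```

```bash
python3 d.py .539 -.2115 .077 5.1; python3 - <<'E'
from rig import *;import cv2,numpy as np
for n in("wrist",): cv2.imwrite(f"pics/{n}8.png",get_image(n)[:,:,::-1])
E
```

```text
clock 17.625 pos [ 0.5387 -0.2114  0.0768] yaw 5.08 zaxis [ 0.e+00 -1.e-04 -1.e+00] F [ 0.88  0.98 -0.22] w 0.0765
shift mm [ 0.2  0.1 -0.2]
turn deg [ 0.   -0.   -0.02]
```

View pics/wrist8.png

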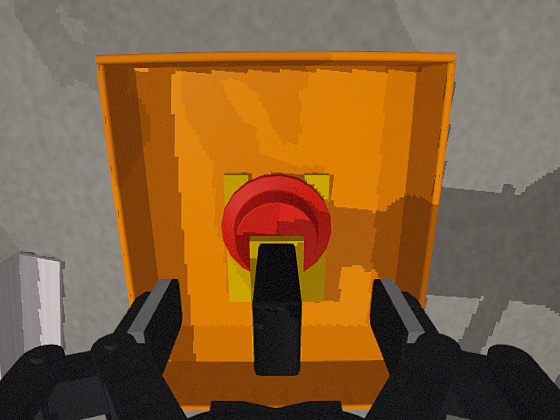

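The fingers are open and clear on both sides, and the puller stands with the cap on its fork. I'll retreat straight up.

>>> drive_tool(targets=[0,0,0,0,0,-5,0.9,0,0,0,0,0,-10,0.9,0,0,0,0,0,-20,0.9,0,0,0,0,0,-30,0.9,0,0,0,0,0,-40,0.9,0,0,0,0,0,-40,0.9,0,0,0,0,0,0,0.9,0,0,0,0,0,0,0.9])

```text
clock: 18.68
position: [0.5383, -0.2112, 0.2218]
ee_rot: [-0.0, 0.999, 0.044, -0.0]
contact_force: [-0.1, 0.5, -0.5]
width: 0.0766
```

```bash
python3 d.py .539 -.2115 .077 5.1; python3 - <<'E'
from rig import *;import cv2,numpy as np
for n in("wrist","side","scene"): cv2.imwrite(f"pics/{n}9.png",get_image(n)[:,:,::-1])
E
```

```text
clock 18.675 pos [ 0.5383 -0.2112  0.2218] yaw 5.08 zaxis [-2.e-04  0.e+00 -1.e+00] F [-0.07  0.49 -0.5 ] w 0.0766
shift mm [  0.7   0.4 144.8]
turn deg [-0.    0.01 -0.02]
```

View pics/wrist9.png

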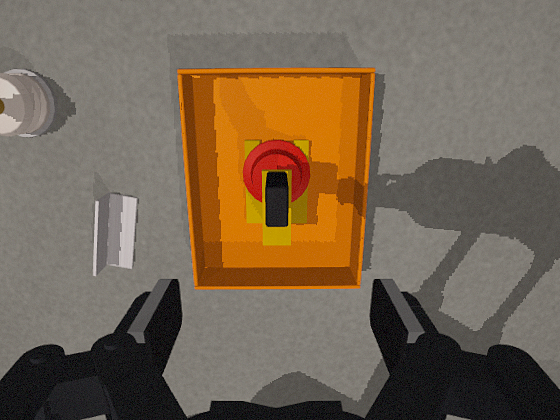

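View pics/side9.png

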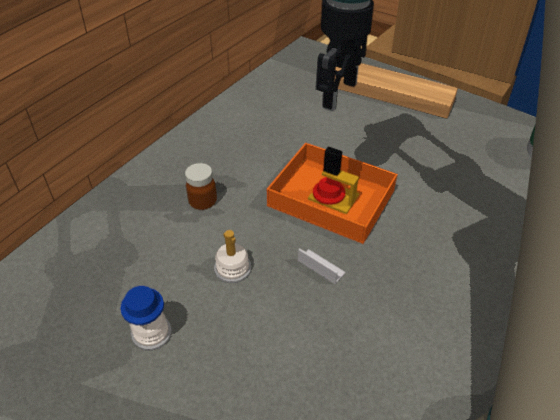

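View pics/scene9.png

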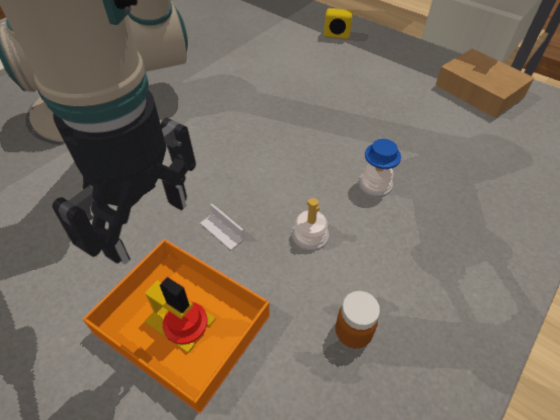

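Every view shows the puller upright in the bin. The cap's flange front is level with the tine ends (wrist row 140), so it is centred. The blue cap hasn't moved, and the gripper is clear.

```bash
python3 -c "
from rig import *
print(sign_off())"
```

```text
the job is handed in; nothing more can be done
None
```

I pulled the red cap off its stud and stood the puller upright in the orange bin with the cap still on its fork. Then I let go and handed the job in at about 18.8 s of the 48 s allowed; hand-in gives no verdict.

- **Pull:** I gripped the puller by its black handle, slid the fork under the cap and pulled straight up. The cap came off after a pull of about 7 N at the wrist.
- **Last checks:** in all three camera pictures the puller stands upright inside the bin walls. The cap lies centred on the fork and the blue cap is on its stud where it was. The gripper was open and about 145 mm above its release height, with wrist force near zero.
- **Not measured:** I judged the final positions by eye from the pictures, not with a fresh position fit.
- **What went wrong:** one move call was refused because a row was miscounted. Nothing moved, and I sent it again correctly. None of the checks failed or disagreed.

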